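Put the filling nozzle away and snap the slide lid shut

TASK

Stand the long-necked filling nozzle upright on the floor of the nozzle box through the open part, let go of it, then slide the box's lid shut along its channel until it snaps over the springy ridge and is fully home at the end wall. Feel for the end and ease the lid in without ramming it (never push with more than about 25 N), and leave everything else on the bench where it is.

Things in the scene. Friction and masses are not known exactly. Their poses are not given: they have to be found in the camera images.
- nozzle: The long-necked filling nozzle to put away: stainless steel, loose, 60 mm tall, standing upright on the bench. Cone 28 mm wide at the foot narrowing to 12 mm at 28 mm height, then a straight 12 mm round neck up to 60 mm. 0.05 kg. Origin at the centre of its foot, z up along the neck. It may stand on any one of the three nozzle places.
- short_a: One of two other nozzles on the bench, to be left alone: short steel cone, 36 mm tall, 32 mm wide at the foot, no neck. Origin at the centre of its foot.
- short_b: The second short cone nozzle, the same as short_a, to be left alone.
- box: White plastic nozzle box, fixed to the bench, 224 mm long (x), 148 wide (y), 78 high. Origin on the bench (outside: x -102 to +122 mm). Inner floor 4 mm thick; cavity x -92 to +76, y -60 to +60 mm. Five short nozzles, 30 mm tall, are fixed inside at x below -15 mm; the rest of the floor is free. The lid enters at its -x end and slides towards box +x to shut.
- box_floor (a point): Point on the inner floor of the box, in the part that the lid leaves open at the start (box x +38, y 0, z 4 mm); a good place for the nozzle. Axes as the box.
- lid: Grey plastic slide lid, 0.16 kg, 200 mm long (x), 137 wide (y), 6 thick, in the box's channel but some 85 to 125 mm short of home, its rear sticking out of the box's -x end. Origin at the centre of its underside (height 67 mm); x towards its front edge (x = +100 mm), the way it shuts.
- lid_front (a point): Middle of the lid's front edge (lid x +100, z 3 mm), 96 to 113 mm before box_end at the start. Axes as the lid.
- lid_bar (a point): Middle of the top of the lid's grip bar, 97 mm above the bench: a cross bar 12 mm thick (lid x), 60 wide (lid y), standing 24 mm above the lid's upper face, at lid x = -50 mm. It can be pinched across its 12 mm or pushed from behind (its -x side). Axes as the lid.
- pitcher: Bystander: clear plastic jug, 100 mm across, 110 mm tall. Origin under its centre.
- bowl: Bystander: steel bowl, 150 mm across, 70 mm tall. Origin under its centre.
- spatula: Bystander: spatula lying on the bench to the left.
- scraper: Bystander: bench scraper, steel blade with a black handle, lying near the robot.
- box_mouth (a point): Middle of the channel's open end (box x -102, y 0, z 67 mm). Axes as the box. On each long side of the box the lid lies on a ledge at height 67 mm under a lip (height 74 to 78 mm, reaching in to y = +-61 mm). The lid has 1.5 mm play on each side and 1 mm above, and slides easily (plastic on plastic).
- box_end (a point): Nominal middle of the end wall's inner face (box x +100, y 0, z 70 mm), axes as the box. The wall belongs to an end piece (wall, ridge and buffer in one) clamped anywhere up to 9 mm either way along box x; its true place is not measured and it must be found by feel. Fully home, the lid's front edge lies about 1 mm before the true wall, which is hard.
- ridge (a joint): Springy rounded ridge, a 6 mm bar across the channel 9 mm before the true wall, 3 mm above the ledge; value: how far it is pressed down (m). The lid's front bead meets it when the front edge is about 11 mm from the true wall; the push needed climbs to 6 to 9 N, then drops past the crest (6 mm from the wall) as the ridge snaps up behind the bead and keeps the lid in.
- buffer (a joint): Small rubber buffer on the end wall that stands out 4 mm; value: how far the lid presses it in (m): 0 until the lid is past the ridge, about 0.003 when it is home, 0.004 with the lid hard on the wall. Its spring pushes back with under 2.5 N.
There are look-alikes about, which are no part of the job. Several things have the shape of the lid; the one meant has the colours described above. What is shaped like the nozzle but red is not meant.

How it is judged:
By the outcome, as a careful person would: the job done as asked, in the order asked, and still so for the second after the job is handed in, with the robot touching nothing.
It also fails if it takes over 61 s, if anything falls off the work surface, if the arm or the gripper's body presses on something with over 40 N, if the wrist force passes 120 N, or if a joint passes its speed limit or range.

ROBOT

A 6-joint arm with a two-finger parallel gripper is mounted at the origin on the work surface. World frame = base frame: x ahead of the robot, y to its left, z up, the work surface at z = 0. Lengths are in m, angles in degrees, forces in N, time in s.
With the tool pointing down it reaches from about 0.25 to 0.85 m from the base axis. Payload 12.5 kg.
Tool frame: the origin (TCP) lies at the very end of the fingers, on their centre line; the grasp point (between the pads) lies 19 mm behind it; x points along the fingers, z is the direction in which the jaws open and shut, and the axes are right-handed (so a half turn about x gives the same grasp; the last joint's range is limited). The gripper opens to 93 mm and grips with 3 to 60 N. Pads are 15 mm wide; open, the fingers measure 128 mm over their backs; the gripper's body (75 mm by 188 mm) begins 65 mm behind the grasp point.
Start: joints at [-71.253, 20.094, 94.641, -0, 65.266, -4.847], TCP at [0.22, -0.504, 0.219] pointing down, gripper open.
Joint ranges: [-157.81, 157.81], [-45, 120.19], [0.68, 151.7], [-89.99, 269.99], [4.06, 180], [-164.3, 164.3]. Speed limits (degrees/s): [127.2, 127.2, 159.86, 180, 180, 180].

INTERFACE

Orientations are given as [roll, pitch, yaw] about the fixed x, y, z axes, in that order (R = Rz(yaw) Ry(pitch) Rx(roll)).
In Python, from cell import get_obs, get_image, get_calibration, hand_in gives the robot as it stands.
- The arm moves only by the tool drive_tool, never from a script. Its argument "moves" is text: rows parted by semicolons, each of 7 numbers parted by spaces: the shift along the tool's x, y, z in mm, then the turn, a rotation vector about the tool's x, y, z in rad, then the finger opening in mm, from 0 to 93. In form: dx dy dz rx ry rz jaw; .... A call has exactly 8 rows; each row is the pose to reach, as a shift and turn from the pose commanded when the call began, along the tool's axes at that moment; what a row does not reach only later rows make up. A row lasts 1/10 s, in which the tool goes at most 50 mm and 8.59 degrees, less where a joint would pass 70% of its speed; a pose out of reach is approached as far as the arm can. A call with a gripper value outside its range is refused whole. The fingers move at their own pace and stop on an object; "force" is the grip in N (left out, the last holds). Time passes only in rows, so rows that repeat a pose let the fingers close, or fill a call up. It gives the time, the measured TCP pose, the force and the opening at its end, in the units of the state.
- get_obs(): the state, without advancing time (a new reading comes with each control period).
- get_image(name): name is "scene" or "top"; returns the picture (420x560x3 uint8, red, green, blue); there is no depth.
- get_calibration(name): a dict with "fx", "fy", "cx", "cy" (pixels), "rvec" (rotation vector, rad) and "tvec" (3), from world to camera coordinates, as OpenCV has them. Camera axes: x right, y down, z forward; pixel columns grow to the right and rows downward; lengths in m; the calibration is good to about 2 mm. A picture is of the moment at which its call begins. get_calibration takes no time and is no camera call.
- hand_in(): hands the job in, once; it reports no verdict.
The state is a dict: "time_s": time; "joint_positions": joint angles; "dq": joint speeds; "effort": joint torques, N m; "tool_pos": TCP position; "orientation": TCP orientation; "force": force on the tool from outside, world axes, zero at the start; "torque": the same for the moment, N m; "finger_gap": finger opening in m.
Only numpy, scipy, OpenCV 4.12 (cv2) and the standard library are available. Lean on these libraries where they do the work, as an engineer would, in place of code of your own. Each camera call takes 0.05 s, during which the arm holds its last target. There are 200 camera calls.

## Working session

There is one attempt and no reset: what is moved stays moved. The work goes in short steps, Python scripts to look and compute and a tool call to move; the robot and the scene stay as the last step left them, time stands still between calls to the robot, and variables do not carry over. Pictures are saved under pics/ and viewed, about 8 in all and at most 12, crops included, and the job is handed in when it is done.

Besides the shell and the picture viewer there is one more tool, called after ">>>" by a JSON object that holds its "op" and its "data", one argument or row to a line. drive_tool: Moves the arm, as the interface text tells. Its arguments: {"type":"object","properties":{"moves":{"type":"string"},"force":{"type":"number"}},"required":["moves"]}

```bash
mkdir -p pics
cat > h.py <<'E'
import numpy as np, cv2
from cell import *
def ray(name,u,v,z):
    c=get_calibration(name);R=cv2.Rodrigues(np.array(c['rvec'],float))[0];t=np.array(c['tvec'],float).ravel()
    d=R.T@np.array([(u-c['cx'])/c['fx'],(v-c['cy'])/c['fy'],1]);o=-R.T@t
    return o+d*(z-o[2])/d[2]
def proj(name,P):
    c=get_calibration(name);K=np.array([[c['fx'],0,c['cx']],[0,c['fy'],c['cy']],[0,0,1]])
    return cv2.projectPoints(np.array(P,float).reshape(-1,1,3),np.array(c['rvec'],float),np.array(c['tvec'],float),K,None)[0][:,0]
def save(name,fn):
    im=get_image(name);cv2.imwrite('pics/'+fn,cv2.cvtColor(np.asarray(im),cv2.COLOR_RGB2BGR));return im
E
python3 - <<'E'
from h import *
save('scene','s0.png');save('top','t0.png')
for n in('scene','top'):
    c=get_calibration(n);R=cv2.Rodrigues(np.array(c['rvec'],float))[0];print(n,c['fx'],-R.T@np.array(c['tvec']).ravel())
print(get_obs())
E
```

```text
scene 421.16635404886057 [ 1.11972528 -0.42439219  0.71898392]
top 412.82757455955334 [ 0.4215135  -0.02887945  1.32792262]
{'time_s': 0.1, 'joint_positions': array([-7.12529568e+01,  2.01202513e+01,  9.46710705e+01,  1.36589917e-04,
        6.52642285e+01, -4.84606948e+00]), 'dq': array([-0.05692973, -0.02324959, -0.06306641, -0.01241805, -0.03495739,
        0.04219846]), 'effort': array([ 1.24088729e-03, -4.98029530e+01, -2.85705668e+01,  7.01158075e-02,
        2.38874584e-02, -3.21007587e-05]), 'tool_pos': array([ 0.22007358, -0.50374018,  0.21817949]), 'orientation': array([175.02603248,  89.94444955, 108.61908794]), 'force': array([-0.34249941, -0.58986614,  0.53599378]), 'torque': array([-0.03858819,  0.02549588,  0.00376346]), 'finger_gap': 0.09275291944460058}
```

View pics/s0.png

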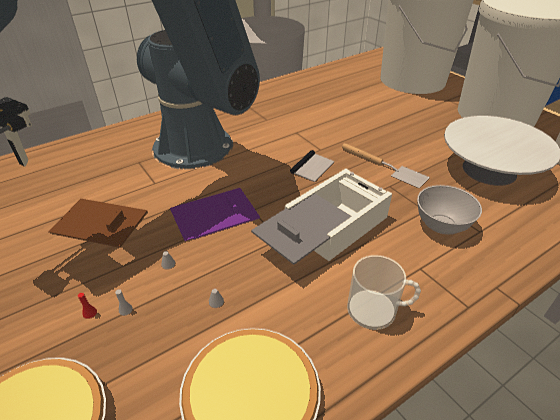

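View pics/t0.png

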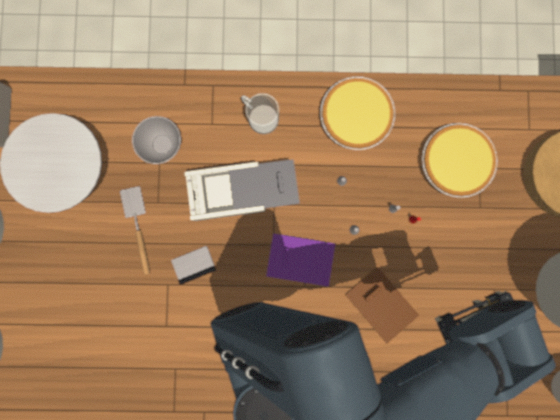

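The scene view shows the grey long-necked nozzle at (123,302) next to a red one at (88,306). The short cones are at (168,259) and (216,297). The box has a grey lid with its bar at about (290,232); the purple and brown plates are look-alikes. In the top view, the nozzle is at about (394,208), the red one at (414,219), and the box spans x 185–298. The grey, necked nozzle and the grey lid match the description. I'll confirm both in enlarged crops.

Run:
```python
import cv2,numpy as np
t=cv2.imread('pics/t0.png');s=cv2.imread('pics/s0.png')
a=cv2.resize(t[150:230,180:310],None,fx=6,fy=6,interpolation=cv2.INTER_CUBIC) #780x480
cv2.imwrite('pics/c1.png',a)
b=cv2.resize(t[170:245,330:430],None,fx=4,fy=4,interpolation=cv2.INTER_CUBIC) #400x300
c=cv2.resize(s[240:340,70:170],None,fx=4,fy=3,interpolation=cv2.INTER_CUBIC) #400x300
d=cv2.resize(s[165:265,245:400],(800,300),interpolation=cv2.INTER_CUBIC)
cv2.imwrite('pics/c2.png',np.vstack([np.hstack([b,c]),d]))
```

```text
(no output)
```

View pics/c1.png

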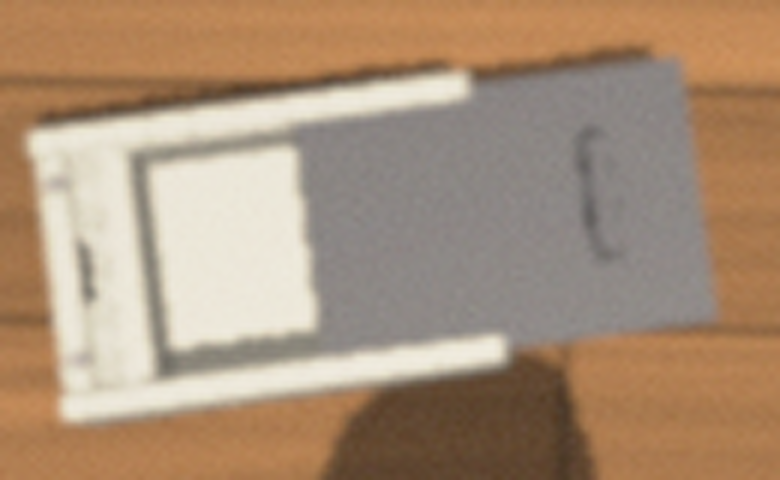

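View pics/c2.png

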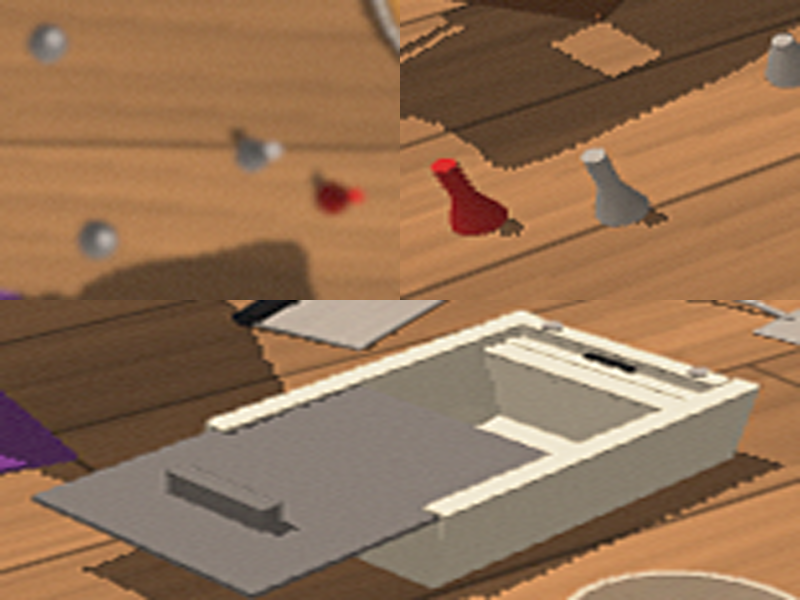

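The crops confirm the grey necked nozzle: in the top crop its tip is at (273,150) and its foot at (250,153). The red look-alike is separate. The grey lid lies in the channel with its bar at about (598,195). Next I compute positions.

Run:
```python
from h import *
np.set_printoptions(precision=4,suppress=True)
f=lambda x,y:(180+(x+.5)/6-.5,150+(y+.5)/6-.5)
P={}
for n,x,y,z in [('e+y',30,130,.078),('e-y',62,421,.078),('m+y',469,72,.078),('m-y',508,357,.078),('Lr1',681,60,.073),('Lr2',717,319,.073),('Lf1',299,145,.073),('Lf2',319,328,.073)]:
    P[n]=ray('top',*f(x,y),z);print(n,P[n])
d=lambda a,b:np.linalg.norm(P[a]-P[b])
print('len',d('e+y','m+y'),d('e-y','m-y'),'w',d('e+y','e-y'),d('m+y','m-y'),'lidw',d('Lr1','Lr2'))
ax=(P['e+y']+P['e-y']-P['m+y']-P['m-y']);th=np.arctan2(ax[1],ax[0]);print('yaw',np.degrees(th))
w=P['e-y']-P['e+y'];print('endedge yaw',np.degrees(np.arctan2(w[1],w[0]))+90, [np.degrees(np.arctan2(*(P[a]-P[b])[1::-1])) for a,b in(('e+y','m+y'),('e-y','m-y'))])
X=np.array([np.cos(th),np.sin(th),0]);
c=(P['e+y']+P['e-y']+P['m+y']+P['m-y'])/4-X*.010;c[2]=0;print('box origin',c)
for n in ('Lr1','Lr2','Lf1','Lf2'):
    q=P[n]-c;print(n,'box xy',q@X,q@np.array([-X[1],X[0],0]))
print('noz tip top',ray('top',330+273.5/4-.5,170+150.5/4-.5,.06),'scene',ray('scene',118.5,291.7,.06))
print('noz foot top',ray('top',330+250/4-.5,170+153/4-.5,.012),'scene',ray('scene',125.4,309,.005))
print('red tip',ray('top',330+357/4,170+195/4,.06))
```

```text
e+y [0.6049 0.2604 0.078 ]
e-y [0.4574 0.2396 0.078 ]
m+y [0.6382 0.0381 0.078 ]
m-y [0.4931 0.0157 0.078 ]
Lr1 [ 0.647 -0.07   0.073]
Lr2 [ 0.5144 -0.09    0.073 ]
Lf1 [0.6001 0.1243 0.073 ]
Lf2 [0.5067 0.112  0.073 ]
len 0.2247233456981104 0.22676587331415712 w 0.14888871672978257 0.14680440588035976 lidw 0.13415818443413696
yaw 98.79399116506872
endedge yaw -81.99175572700719 [np.float64(98.53006562199107), np.float64(99.05553945903067)]
box origin [0.5499 0.1286 0.    ]
Lr1 box xy -0.21103522199546212 -0.0655937296454334
Lr2 box xy -0.21051856429356683 0.06856345993262458
Lf1 box xy -0.011837973114139767 -0.048904713500928246
Lf2 box xy -0.009779497255388313 0.04527538987057725
noz tip top [ 0.5065 -0.3955  0.06  ] scene [ 0.5051 -0.3912  0.06  ]
noz foot top [ 0.5074 -0.3906  0.012 ] scene [ 0.5064 -0.3914  0.005 ]
red tip [ 0.4716 -0.4613  0.06  ]
```

Checks: the measured box is 225×148 mm at yaw about 98.6°. The lid front is at box x −10.5 mm, which is 110 mm before the nominal end and within the given range. The nozzle estimates agree within 3 mm, at (0.506, −0.392). I'll move above it with the jaws along box y.

>>> {"op": "drive_tool", "data": {
  "moves": "20 50 2 -0.15 0 0 60; 40 100 4 -0.3 0 0 60; 60 150 6 -0.45 0 0 60; 80 200 8 -0.6 0 0 60; 90 250 10 -0.75 0 0 60; 95 280 11 -0.9 0 0 60; 100 300 12 -1.05 0 0 60; 100 307 12 -1.2 0 0 60",
  "force": 25
}}

```text
time_s: 0.9
tool_pos: [0.5079, -0.3903, 0.1171]
orientation: [130.2, 89.9, 133.1]
force: [-0.5, -0.7, 0.4]
finger_gap: 0.0604
```

>>> {"op": "drive_tool", "data": {
  "moves": "0 0 0 -0.109 0 0 60; 0 0 0 -0.109 0 0 60; 0 0 0 -0.109 0 0 60; 0 0 0 -0.109 0 0 60; 0 0 0 -0.109 0 0 60; 0 0 0 -0.109 0 0 60; 0 0 0 -0.109 0 0 60; 0 0 0 -0.109 0 0 60"
}}

```text
time_s: 1.7
tool_pos: [0.5063, -0.3921, 0.1187]
orientation: [31.9, 90.0, 40.5]
force: [-0.1, 0.8, 0.1]
finger_gap: 0.06
```

```bash
cat >> h.py <<'E'
from scipy.spatial.transform import Rotation as Ro
def to(p,jaw=None):
    o=get_obs();R=Ro.from_euler('xyz',o['orientation'],degrees=True).as_matrix()
    print('t',o['time_s'],'pos',o['tool_pos'].round(4),'yaw of tool y',np.degrees(np.arctan2(R[1,1],R[0,1])).round(2),'zdir',R[:,2].round(3),'gap',round(o['finger_gap'],4),'F',o['force'].round(2))
    print('tool shift mm',((R.T@(np.array(p)-o['tool_pos']))*1e3).round(1))
E
python3 - <<'E'
from h import *
to([.506,-.392,.029])
save('scene','s1.png')
im=cv2.imread('pics/s1.png')[200:340,40:240];cv2.imwrite('pics/s1c.png',cv2.resize(im,None,fx=4,fy=4,interpolation=cv2.INTER_CUBIC))
E
```

```text
t 1.7 pos [ 0.5063 -0.3921  0.1187] yaw of tool y 98.58 zdir [0.989 0.149 0.   ] gap 0.06 F [-0.13  0.85  0.13]
tool shift mm [89.7  0.2 -0.3]
```

View pics/s1c.png

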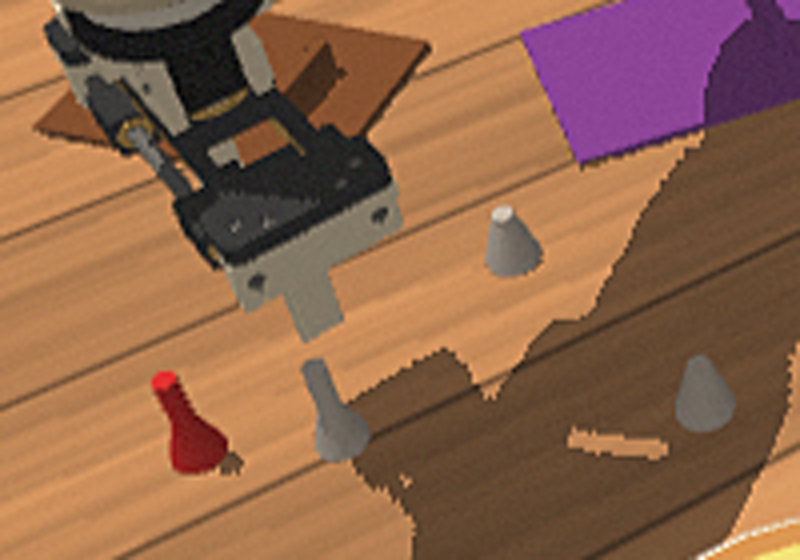

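The gripper hangs directly above the grey nozzle (foot near crop (340,440)), with the red one clear to the left. I'll descend and grip.

>>> {"op": "drive_tool", "data": {
  "moves": "25 0 0 0 0 0 60; 50 0 0 0 0 0 60; 70 0 0 0 0 0 60; 82 0 0 0 0 0 60; 88 0 0 0 0 0 60; 88 0 0 0 0 0 60; 88 0 0 0 0 0 0; 88 0 0 0 0 0 0",
  "force": 25
}}

```text
time_s: 2.55
tool_pos: [0.5067, -0.3925, 0.0316]
orientation: [-49.5, 89.9, -40.9]
force: [-0.2, -0.5, -0.1]
finger_gap: 0.0483
```

>>> {"op": "drive_tool", "data": {
  "moves": "0 0 0 0 0 0 0; 0 0 0 0 0 0 0; 0 0 0 0 0 0 0; 0 0 0 0 0 0 0; -30 0 0 0 0 0 0; -70 0 0 0 0 0 0; -105 0 0 0 0 0 0; -105 0 0 0 0 0 0"
}}

```text
time_s: 3.35
tool_pos: [0.5081, -0.3937, 0.1407]
orientation: [-50.2, 89.5, -41.6]
force: [0.1, -0.6, -0.9]
finger_gap: 0.0113
```

Run:
```python
from h import *
to([.5442,.1662,.14])
save('scene','s2.png')
im=cv2.imread('pics/s2.png')[180:320,40:240];cv2.imwrite('pics/s2c.png',cv2.resize(im,None,fx=4,fy=4,interpolation=cv2.INTER_CUBIC))
```

```text
t 3.35 pos [ 0.5081 -0.3937  0.1407] yaw of tool y 98.6 zdir [0.989 0.149 0.005] gap 0.0113 F [ 0.14 -0.63 -0.89]
tool shift mm [ -2.  548.2 119.4]
```

View pics/s2c.png

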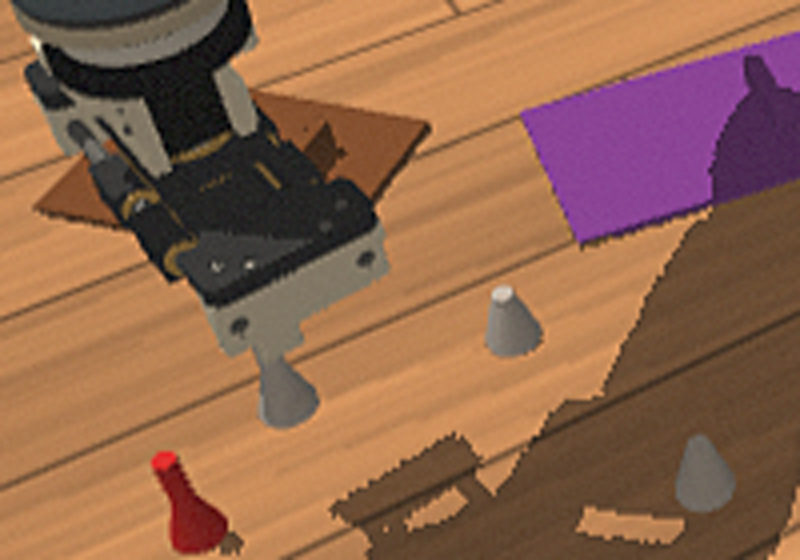

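The nozzle is held upright: the cone shows below the fingers at (288,390) and the gap is 11 mm, consistent with the 12 mm neck. I'll carry it over the box opening.

>>> {"op": "drive_tool", "data": {
  "moves": "-10 15 4 0 0 0 0; -22 45 12 0 0 0 0; -27 85 22 0 0 0 0; -27 130 33 0 0 0 0; -27 175 43 0 0 0 0; -27 220 53 0 0 0 0; -27 265 63 0 0 0 0; -27 310 73 0 0 0 0"
}}

```text
time_s: 4.2
tool_pos: [0.5309, -0.0719, 0.1617]
orientation: [155.3, 89.9, 163.9]
force: [0.6, 0.6, 0.1]
finger_gap: 0.011
```

>>> {"op": "drive_tool", "data": {
  "moves": "0 45 10 0 0 0 0; 0 90 19 0 0 0 0; 0 135 27 0 0 0 0; 0 175 34 0 0 0 0; 0 205 41 0 0 0 0; 0 225 45 0 0 0 0; 0 235 46 0 0 0 0; 0 238 46 0 0 0 0"
}}

```text
time_s: 5.0
tool_pos: [0.5411, 0.1684, 0.1619]
orientation: [-175.8, 89.9, -167.2]
force: [-0.1, -1.0, -0.7]
finger_gap: 0.0113
```

>>> {"op": "drive_tool", "data": {
  "moves": "0 0 0 0 0 0 0; 0 0 0 0 0 0 0; 0 0 0 0 0 0 0; 0 0 0 0 0 0 0; 0 0 0 0 0 0 0; 0 0 0 0 0 0 0; 0 0 0 0 0 0 0; 0 0 0 0 0 0 0"
}}

```text
time_s: 5.8
tool_pos: [0.5421, 0.1675, 0.1626]
orientation: [3.6, 90.0, 12.2]
force: [0.1, -0.7, -0.1]
finger_gap: 0.011
```

Run:
```python
from h import *
to([.5442,.1662,.0356])
save('scene','s3.png');t=save('top','t3.png')
a=cv2.imread('pics/s3.png')[150:270,230:400];b=cv2.imread('pics/t3.png')[150:230,180:310]
cv2.imwrite('pics/s3c.png',np.vstack([cv2.resize(a,(560,380),interpolation=cv2.INTER_CUBIC),cv2.resize(b,(560,210))]))
```

```text
t 5.8 pos [0.5421 0.1675 0.1626] yaw of tool y 98.59 zdir [0.989 0.149 0.   ] gap 0.011 F [ 0.07 -0.69 -0.08]
tool shift mm [127.   -1.6   1.9]
```

View pics/s3c.png

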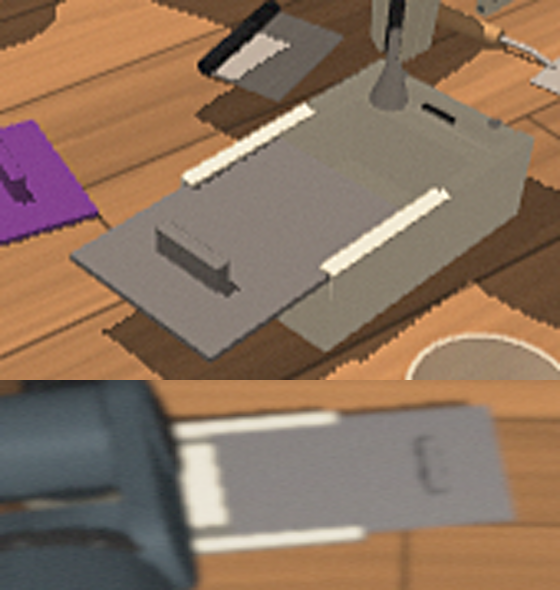

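The nozzle foot is at crop (390,98), over the open part between the lid front and the end piece. I'll lower it, feeling for the floor.

>>> {"op": "drive_tool", "data": {
  "moves": "15 -1 2 0 0 0 0; 40 -1 2 0 0 0 0; 65 -1 2 0 0 0 0; 85 -1 2 0 0 0 0; 102 -1 2 0 0 0 0; 114 -1 2 0 0 0 0; 121 -1 2 0 0 0 0; 122 -1 2 0 0 0 0"
}}

```text
time_s: 6.7
tool_pos: [0.5443, 0.1669, 0.0415]
orientation: [179.0, 90.0, -172.4]
force: [-8.8, -1.1, 26.7]
finger_gap: 0.0112
```

>>> {"op": "drive_tool", "data": {
  "moves": "0 0 0 0 0 0 0; 0 0 0 0 0 0 0; 0.8 0 0 0 0 0 0; 1.6 0 0 0 0 0 0; 2.4 0 0 0 0 0 0; 3.2 0 0 0 0 0 0; 4 0 0 0 0 0 0; 4 0 0 0 0 0 0"
}}

```text
time_s: 7.5
tool_pos: [0.5444, 0.167, 0.0393]
orientation: [7.3, 90.0, 15.9]
force: [-13.6, -2.6, 38.2]
finger_gap: 0.0114
```

Run:
```python
from h import *
to([.5442,.1662,.0356])
```

```text
t 7.5 pos [0.5444 0.167  0.0393] yaw of tool y 98.6 zdir [0.989 0.15  0.001] gap 0.0114 F [-13.58  -2.59  38.16]
tool shift mm [ 3.7 -0.8 -0.3]
```

The force is higher than I'd expect this early. I'll back off slightly and look.

>>> {"op": "drive_tool", "data": {
  "moves": "-2 0 0 0 0 0 0; -4 0 0 0 0 0 0; -5 0 0 0 0 0 0; -5 0 0 0 0 0 0; -5 0 0 0 0 0 0; -5 0 0 0 0 0 0; -5 0 0 0 0 0 0; -5 0 0 0 0 0 0"
}}

```text
time_s: 8.3
tool_pos: [0.5442, 0.1668, 0.0416]
orientation: [173.1, 90.0, -178.4]
force: [0.5, -0.5, -0.8]
finger_gap: 0.0115
```

Run:
```python
from h import *
to([.5442,.1662,.0356])
save('scene','s4.png')
a=cv2.imread('pics/s4.png')[130:250,290:410]
o=get_obs();print(proj('scene',[[*o['tool_pos']],[.5442,.1662,.004],[.5442,.1662,.064]]))
a=cv2.resize(a,(600,600),interpolation=cv2.INTER_CUBIC)
cv2.imwrite('pics/s4c.png',a)
```

```text
t 8.3 pos [0.5442 0.1668 0.0416] yaw of tool y 98.59 zdir [ 0.989  0.149 -0.   ] gap 0.0115 F [ 0.49 -0.53 -0.78]
tool shift mm [ 6.  -0.6 -0.1]
[[344.94691934 206.68984362]
 [343.27171577 218.05892809]
 [345.68371918 199.81333695]]
```

View pics/s4c.png

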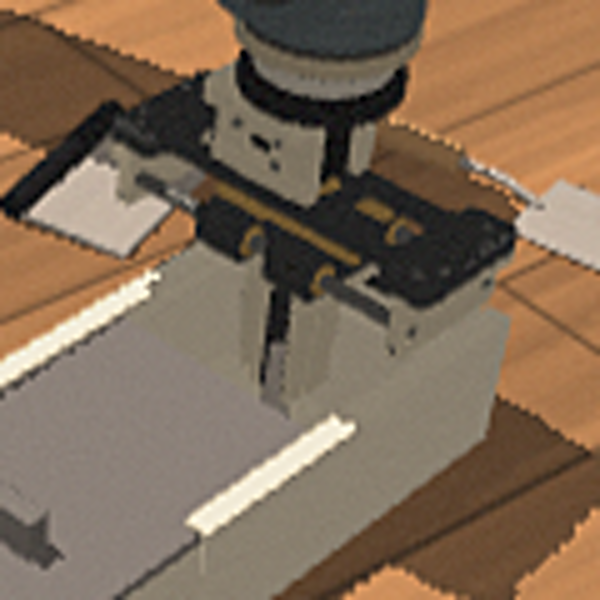

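Run:
```python
from h import *
np.set_printoptions(precision=1,suppress=True)
for z in (.1626,.131,.121): print(z,(proj('scene',[.5421,.1675,z])))
o=get_obs();R=Ro.from_euler('xyz',o['orientation'],degrees=True).as_matrix();p=o['tool_pos']
print('body corners',[proj('scene',p+R@np.array([-.084,y,z]))[0] for y in(-.0375,.0375) for z in(-.094,.094)])
a=cv2.imread('pics/s3.png')[130:200,320:390];g=cv2.imread('pics/s4.png')[185:230,320:370]
lut=(255*(np.arange(256)/255)**.6).astype('uint8')
cv2.imwrite('pics/c5.png',np.hstack([cv2.resize(x,(400,h),interpolation=cv2.INTER_CUBIC) for x,h in((cv2.LUT(a,lut),400),(cv2.LUT(g,lut),400))]))
```

```text
0.1626 [[349.9 166. ]]
0.131 [[348.4 177.1]]
0.121 [[348.  180.5]]
body corners [array([308.9, 169.1]), array([370.5, 204.9]), array([329.5, 157.4]), array([390.9, 190.6])]
```

View pics/c5.png

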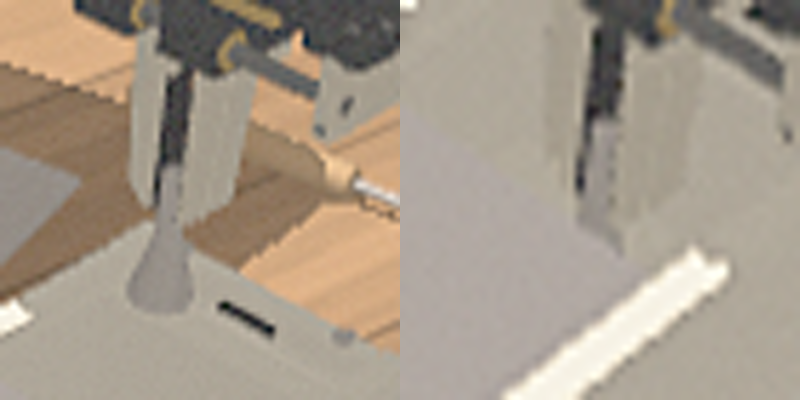

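The left crop shows the nozzle had slid down about 9 mm in the grip (neck top at (172,165), foot at (160,297)), which explains the early floor contact. It then pushed partly back up. It stands upright in the open part with its foot 2–3 mm above the floor. I'll lower it gently until it just touches.

>>> {"op": "drive_tool", "data": {
  "moves": "0.5 0 0 0 0 0 0; 1 0 0 0 0 0 0; 1.5 0 0 0 0 0 0; 1.5 0 0 0 0 0 0; 1.5 0 0 0 0 0 0; 1.5 0 0 0 0 0 0; 1.5 0 0 0 0 0 0; 1.5 0 0 0 0 0 0"
}}

```text
time_s: 9.15
tool_pos: [0.5442, 0.1668, 0.0402]
orientation: [21.0, 90.0, 29.6]
force: [-0.3, 0.5, -0.4]
finger_gap: 0.011
```

>>> {"op": "drive_tool", "data": {
  "moves": "0.3 0 0 0 0 0 0; 0.5 0 0 0 0 0 0; 0.8 0 0 0 0 0 0; 1 0 0 0 0 0 0; 1 0 0 0 0 0 0; 1 0 0 0 0 0 0; 1 0 0 0 0 0 0; 1 0 0 0 0 0 0"
}}

```text
time_s: 9.95
tool_pos: [0.5442, 0.1669, 0.0395]
orientation: [7.8, 90.0, 16.4]
force: [-2.3, -0.8, 5.9]
finger_gap: 0.0113
```

>>> {"op": "drive_tool", "data": {
  "moves": "0 0 0 0 0 0 11; 0 0 0 0 0 0 20; 0 0 0 0 0 0 40; 0 0 0 0 0 0 40; 0 0 0 0 0 0 40; 0 0 0 0 0 0 40; -5 0 0 0 0 0 40; -15 0 0 0 0 0 40"
}}

```text
time_s: 10.75
tool_pos: [0.5438, 0.1667, 0.0542]
orientation: [-175.4, 89.9, -166.9]
force: [-0.0, 0.6, 0.4]
finger_gap: 0.0397
```

>>> {"op": "drive_tool", "data": {
  "moves": "-20 0 0 0 0 0 40; -50 0 0 0 0 0 40; -90 0 0 0 0 0 40; -115 -15 0 0 0 0 40; -115 -50 0 0 0 0 40; -115 -100 0 0 0 0 20; -115 -150 0 0 0 0 20; -115 -200 0 0 0 0 20"
}}

```text
time_s: 11.55
tool_pos: [0.5742, -0.0328, 0.1703]
orientation: [-15.1, 89.9, -6.5]
force: [0.5, -0.3, -0.3]
finger_gap: 0.0222
```

Run:
```python
from h import *
th=np.radians(98.6);X=np.array([np.cos(th),np.sin(th),0])
to(np.array([.5499,.1286,.080])+X*(-.1605-.006-.035))
save('scene','s6.png');save('top','t6.png')
a=cv2.imread('pics/s6.png')[150:270,230:400];b=cv2.imread('pics/t6.png')[150:230,180:310]
lut=(255*(np.arange(256)/255)**.7).astype('uint8')
cv2.imwrite('pics/s6c.png',cv2.LUT(np.vstack([cv2.resize(a,(500,350),interpolation=cv2.INTER_CUBIC),cv2.resize(b,(500,250),interpolation=cv2.INTER_CUBIC)]),lut))
```

```text
t 11.55 pos [ 0.5742 -0.0328  0.1703] yaw of tool y 98.62 zdir [0.989 0.15  0.001] gap 0.0222 F [ 0.51 -0.31 -0.32]
tool shift mm [ 90.3 -38.3  -0. ]
```

View pics/s6c.png

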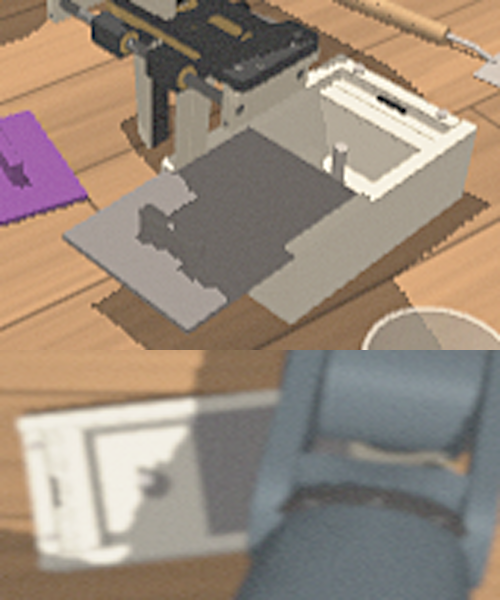

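The nozzle stands upright and free inside the box, with its neck top at (340,150) and its foot at top-crop (150,482). Next I go behind the lid's bar.

>>> {"op": "drive_tool", "data": {
  "moves": "0 -20 0 0 0 0 18; 0 -40 0 0 0 0 18; 20 -40 0 0 0 0 18; 45 -40 0 0 0 0 18; 70 -40 0 0 0 0 18; 83 -40 0 0 0 0 18; 88 -40 0 0 0 0 18; 89 -40 0 0 0 0 18"
}}

```text
time_s: 12.45
tool_pos: [0.5803, -0.0702, 0.0805]
orientation: [-6.8, 90.0, 1.8]
force: [0.3, 1.1, -0.7]
finger_gap: 0.0182
```

>>> {"op": "drive_tool", "data": {
  "moves": "0 4 0 0 0 0 18; 0 8 0 0 0 0 18; 0 12 0 0 0 0 18; 0 16 0 0 0 0 18; 0 19 0 0 0 0 18; 0 22 0 0 0 0 18; 0 25 0 0 0 0 18; 0 28 0 0 0 0 18"
}}

```text
time_s: 13.25
tool_pos: [0.5759, -0.0427, 0.0802]
orientation: [-74.6, 90.0, -66.0]
force: [0.3, -2.3, 0.1]
finger_gap: 0.018
```

```bash
cat >> h.py <<'E'
def bx():
    o=get_obs();th=np.radians(98.6);X=np.array([np.cos(th),np.sin(th),0]);q=o['tool_pos']-np.array([.5499,.1286,0])
    print('t',o['time_s'],'box xyz mm',(q@X*1e3).round(1),((-q[0]*X[1]+q[1]*X[0])*1e3).round(1),(q[2]*1e3).round(1),'F along',(o['force']@X).round(2),'F',o['force'].round(1),'gap',round(o['finger_gap'],4))
E
python3 -c "
from h import *
bx()"
```

```text
t 13.25 box xyz mm -173.2 -0.1 80.2 F along -2.32 F [ 0.3 -2.3  0.1] gap 0.018
```

Contact is at box x −173, as predicted. I'll push smoothly to well before the earliest possible ridge position.

>>> {"op": "drive_tool", "data": {
  "moves": "0 2 0 0 0 0 18; 0 6 0 0 0 0 18; 0 11 0 0 0 0 18; 0 17 0 0 0 0 18; 0 23 0 0 0 0 18; 0 29 0 0 0 0 18; 0 35 0 0 0 0 18; 0 40 0 0 0 0 18"
}}

```text
time_s: 14.05
tool_pos: [0.5697, -0.0026, 0.0801]
orientation: [146.1, 90.0, 154.7]
force: [0.2, -0.5, 1.2]
finger_gap: 0.018
```

>>> {"op": "drive_tool", "data": {
  "moves": "0 6 0 0 0 0 18; 0 12 0 0 0 0 18; 0 17 0 0 0 0 18; 0 22 0 0 0 0 18; 0 26 0 0 0 0 18; 0 29 0 0 0 0 18; 0 31 0 0 0 0 18; 0 32 0 0 0 0 18"
}}

```text
time_s: 14.85
tool_pos: [0.565, 0.0286, 0.0801]
orientation: [151.9, 90.0, 160.4]
force: [-0.6, 0.0, -0.4]
finger_gap: 0.0183
```

```bash
python3 -c "
from h import *
bx()"
```

```text
t 14.85 box xyz mm -101.1 -0.0 80.1 F along 0.09 F [-0.6  0.  -0.4] gap 0.0183
```

>>> {"op": "drive_tool", "data": {
  "moves": "0 2 0 0 0 0 18; 0 4 0 0 0 0 18; 0 6 0 0 0 0 18; 0 8 0 0 0 0 18; 0 9 0 0 0 0 18; 0 10 0 0 0 0 18; 0 11 0 0 0 0 18; 0 12 0 0 0 0 18"
}}

```text
time_s: 15.65
tool_pos: [0.5633, 0.0403, 0.0801]
orientation: [121.6, 90.0, 130.2]
force: [0.2, -0.5, -0.4]
finger_gap: 0.0181
```

>>> {"op": "drive_tool", "data": {
  "moves": "0 0.5 0 0 0 0 18; 0 1 0 0 0 0 18; 0 1.5 0 0 0 0 18; 0 2 0 0 0 0 18; 0 2.5 0 0 0 0 18; 0 3 0 0 0 0 18; 0 3.5 0 0 0 0 18; 0 4 0 0 0 0 18"
}}

```text
time_s: 16.45
tool_pos: [0.5627, 0.0443, 0.0801]
orientation: [162.8, 90.0, 171.4]
force: [1.1, -1.0, -0.1]
finger_gap: 0.0177
```

>>> {"op": "drive_tool", "data": {
  "moves": "0 0.5 0 0 0 0 18; 0 1 0 0 0 0 18; 0 1.5 0 0 0 0 18; 0 2 0 0 0 0 18; 0 2.5 0 0 0 0 18; 0 3 0 0 0 0 18; 0 3.5 0 0 0 0 18; 0 4 0 0 0 0 18"
}}

```text
time_s: 17.25
tool_pos: [0.5621, 0.0482, 0.0802]
orientation: [-10.2, 90.0, -1.7]
force: [0.7, -0.8, -0.6]
finger_gap: 0.0179
```

>>> {"op": "drive_tool", "data": {
  "moves": "0 0.5 0 0 0 0 18; 0 1 0 0 0 0 18; 0 1.5 0 0 0 0 18; 0 2 0 0 0 0 18; 0 2.5 0 0 0 0 18; 0 3 0 0 0 0 18; 0 3.5 0 0 0 0 18; 0 4 0 0 0 0 18"
}}

```text
time_s: 18.05
tool_pos: [0.5615, 0.0522, 0.0801]
orientation: [159.9, 90.0, 168.5]
force: [-0.3, 0.3, -1.5]
finger_gap: 0.0182
```

>>> {"op": "drive_tool", "data": {
  "moves": "0 0.4 0 0 0 0 18; 0 0.8 0 0 0 0 18; 0 1.2 0 0 0 0 18; 0 1.6 0 0 0 0 18; 0 2 0 0 0 0 18; 0 2.4 0 0 0 0 18; 0 2.7 0 0 0 0 18; 0 3 0 0 0 0 18"
}}

```text
time_s: 18.85
tool_pos: [0.5611, 0.0551, 0.0802]
orientation: [11.5, 90.0, 20.1]
force: [-0.4, -0.1, -0.0]
finger_gap: 0.018
```

>>> {"op": "drive_tool", "data": {
  "moves": "0 0.4 0 0 0 0 18; 0 0.8 0 0 0 0 18; 0 1.2 0 0 0 0 18; 0 1.6 0 0 0 0 18; 0 2 0 0 0 0 18; 0 2.4 0 0 0 0 18; 0 2.7 0 0 0 0 18; 0 3 0 0 0 0 18"
}}

```text
time_s: 19.65
tool_pos: [0.5606, 0.0581, 0.0802]
orientation: [10.4, 90.0, 19.0]
force: [-0.3, -1.1, 0.6]
finger_gap: 0.0178
```

>>> {"op": "drive_tool", "data": {
  "moves": "0 0.3 0 0 0 0 18; 0 0.6 0 0 0 0 18; 0 0.9 0 0 0 0 18; 0 1.2 0 0 0 0 18; 0 1.5 0 0 0 0 18; 0 1.8 0 0 0 0 18; 0 2 0 0 0 0 18; 0 2 0 0 0 0 18"
}}

```text
time_s: 20.45
tool_pos: [0.5604, 0.0601, 0.0802]
orientation: [7.2, 90.0, 15.8]
force: [0.9, -0.5, -0.4]
finger_gap: 0.0179
```

>>> {"op": "drive_tool", "data": {
  "moves": "0 0.3 0 0 0 0 18; 0 0.6 0 0 0 0 18; 0 0.9 0 0 0 0 18; 0 1.2 0 0 0 0 18; 0 1.5 0 0 0 0 18; 0 1.8 0 0 0 0 18; 0 2 0 0 0 0 18; 0 2 0 0 0 0 18"
}}

```text
time_s: 21.25
tool_pos: [0.5603, 0.0614, 0.0804]
orientation: [-63.4, 89.9, -54.8]
force: [1.6, -8.1, 0.8]
finger_gap: 0.0181
```

>>> {"op": "drive_tool", "data": {
  "moves": "0 0.3 0 0 0 0 18; 0 0.6 0 0 0 0 18; 0 0.9 0 0 0 0 18; 0 1.2 0 0 0 0 18; 0 1.5 0 0 0 0 18; 0 1.8 0 0 0 0 18; 0 2 0 0 0 0 18; 0 2 0 0 0 0 18"
}}

```text
time_s: 22.05
tool_pos: [0.5601, 0.0632, 0.0804]
orientation: [-64.2, 89.9, -55.6]
force: [0.7, -8.0, 1.1]
finger_gap: 0.0178
```

The ridge is felt at 8 N. I'll continue in small steps over the crest.

>>> {"op": "drive_tool", "data": {
  "moves": "0 0.3 0 0 0 0 18; 0 0.6 0 0 0 0 18; 0 0.9 0 0 0 0 18; 0 1.2 0 0 0 0 18; 0 1.5 0 0 0 0 18; 0 1.5 0 0 0 0 18; 0 1.5 0 0 0 0 18; 0 1.5 0 0 0 0 18"
}}

```text
time_s: 22.85
tool_pos: [0.5598, 0.0649, 0.0804]
orientation: [-60.5, 89.9, -51.9]
force: [1.4, -5.5, 1.9]
finger_gap: 0.0181
```

>>> {"op": "drive_tool", "data": {
  "moves": "0 0.2 0 0 0 0 18; 0 0.4 0 0 0 0 18; 0 0.6 0 0 0 0 18; 0 0.8 0 0 0 0 18; 0 1 0 0 0 0 18; 0 1 0 0 0 0 18; 0 1 0 0 0 0 18; 0 1 0 0 0 0 18"
}}

```text
time_s: 23.65
tool_pos: [0.5596, 0.0664, 0.0804]
orientation: [-19.2, 90.0, -10.6]
force: [0.3, -4.8, 4.2]
finger_gap: 0.0181
```

>>> {"op": "drive_tool", "data": {
  "moves": "0 0.2 0 0 0 0 18; 0 0.4 0 0 0 0 18; 0 0.6 0 0 0 0 18; 0 0.8 0 0 0 0 18; 0 1 0 0 0 0 18; 0 1 0 0 0 0 18; 0 1 0 0 0 0 18; 0 1 0 0 0 0 18"
}}

```text
time_s: 24.45
tool_pos: [0.5592, 0.0675, 0.0801]
orientation: [60.7, 90.0, 69.3]
force: [1.5, -2.0, 2.1]
finger_gap: 0.0179
```

>>> {"op": "drive_tool", "data": {
  "moves": "0 0.2 0 0 0 0 18; 0 0.4 0 0 0 0 18; 0 0.6 0 0 0 0 18; 0 0.8 0 0 0 0 18; 0 0.8 0 0 0 0 18; 0 0.8 0 0 0 0 18; 0 0.8 0 0 0 0 18; 0 0.8 0 0 0 0 18"
}}

```text
time_s: 25.25
tool_pos: [0.5589, 0.0683, 0.08]
orientation: [152.2, 90.0, 160.8]
force: [0.6, -0.6, 0.3]
finger_gap: 0.0182
```

It's past the crest and the force has dropped. I'll ease on 0.8 mm at a time to feel for the wall.

>>> {"op": "drive_tool", "data": {
  "moves": "0 0.2 0 0 0 0 18; 0 0.4 0 0 0 0 18; 0 0.6 0 0 0 0 18; 0 0.8 0 0 0 0 18; 0 0.8 0 0 0 0 18; 0 0.8 0 0 0 0 18; 0 0.8 0 0 0 0 18; 0 0.8 0 0 0 0 18"
}}

```text
time_s: 26.05
tool_pos: [0.5589, 0.0691, 0.0801]
orientation: [143.5, 90.0, 152.1]
force: [-0.2, -0.5, -0.1]
finger_gap: 0.0179
```

>>> {"op": "drive_tool", "data": {
  "moves": "0 0.2 0 0 0 0 18; 0 0.4 0 0 0 0 18; 0 0.6 0 0 0 0 18; 0 0.8 0 0 0 0 18; 0 0.8 0 0 0 0 18; 0 0.8 0 0 0 0 18; 0 0.8 0 0 0 0 18; 0 0.8 0 0 0 0 18"
}}

```text
time_s: 26.85
tool_pos: [0.5589, 0.0698, 0.0801]
orientation: [-127.3, 90.0, -118.7]
force: [0.2, -0.9, -0.1]
finger_gap: 0.0178
```

>>> {"op": "drive_tool", "data": {
  "moves": "0 0.2 0 0 0 0 18; 0 0.4 0 0 0 0 18; 0 0.6 0 0 0 0 18; 0 0.8 0 0 0 0 18; 0 0.8 0 0 0 0 18; 0 0.8 0 0 0 0 18; 0 0.8 0 0 0 0 18; 0 0.8 0 0 0 0 18"
}}

```text
time_s: 27.65
tool_pos: [0.5587, 0.0706, 0.0801]
orientation: [-176.9, 90.0, -168.3]
force: [0.7, -1.6, -1.1]
finger_gap: 0.0177
```

>>> {"op": "drive_tool", "data": {
  "moves": "0 0.2 0 0 0 0 18; 0 0.4 0 0 0 0 18; 0 0.6 0 0 0 0 18; 0 0.8 0 0 0 0 18; 0 0.8 0 0 0 0 18; 0 0.8 0 0 0 0 18; 0 0.8 0 0 0 0 18; 0 0.8 0 0 0 0 18"
}}

```text
time_s: 28.45
tool_pos: [0.5588, 0.0712, 0.0802]
orientation: [-36.2, 90.0, -27.6]
force: [1.7, -4.9, 1.0]
finger_gap: 0.018
```

>>> {"op": "drive_tool", "data": {
  "moves": "0 0.1 0 0 0 0 18; 0 0.2 0 0 0 0 18; 0 0.3 0 0 0 0 18; 0 0.4 0 0 0 0 18; 0 0.4 0 0 0 0 18; 0 0.4 0 0 0 0 18; 0 0.4 0 0 0 0 18; 0 0.4 0 0 0 0 18"
}}

```text
time_s: 29.25
tool_pos: [0.5589, 0.0713, 0.0803]
orientation: [-52.6, 89.9, -44.0]
force: [2.3, -6.9, -1.1]
finger_gap: 0.018
```

The tool has stopped against the wall: 0.4 mm commanded gave 0.1 mm of travel, and the force rose to 7 N. I'll back off, rise clear and check.

>>> {"op": "drive_tool", "data": {
  "moves": "0 -1 0 0 0 0 18; 0 -5 0 0 0 0 18; 0 -12 0 0 0 0 18; -20 -25 0 0 0 0 18; -60 -55 0 0 0 0 18; -100 -100 0 0 0 0 18; -120 -145 0 0 0 0 18; -120 -190 0 0 0 0 18"
}}

```text
time_s: 30.05
tool_pos: [0.5876, -0.1146, 0.2033]
orientation: [-17.0, 89.7, -8.4]
force: [0.1, -0.2, -0.1]
finger_gap: 0.018
```

>>> {"op": "drive_tool", "data": {
  "moves": "0 -45 0 0 0 0 18; 0 -90 0 0 0 0 18; 0 -130 0 0 0 0 18; 0 -150 0 0 0 0 18; 0 -150 0 0 0 0 18; 0 -150 0 0 0 0 18; 0 -150 0 0 0 0 18; 0 -150 0 0 0 0 18"
}}

```text
time_s: 30.85
tool_pos: [0.609, -0.2601, 0.2001]
orientation: [47.4, 90.0, 56.1]
force: [-0.8, 0.8, 0.1]
finger_gap: 0.0178
```

Run:
```python
from h import *
bx()
save('scene','s7.png');save('top','t7.png')
a=cv2.imread('pics/s7.png')[150:270,230:400];b=cv2.imread('pics/t7.png')[150:230,180:310]
cv2.imwrite('pics/s7c.png',np.vstack([cv2.resize(a,(370,260),interpolation=cv2.INTER_CUBIC),np.zeros((1,370,3),'uint8')]) if 0 else np.hstack([cv2.resize(a,(420,300),interpolation=cv2.INTER_CUBIC),cv2.resize(b,(380,300),interpolation=cv2.INTER_CUBIC)]))
# predicted: lid rear at box x = 104.5-200 ; mark projection in top crop
th=np.radians(98.6);X=np.array([np.cos(th),np.sin(th),0]);
for n,x,z in(('bar rear top',-50.4-6+.0,.097),('lid front',104.5,.073),('bar+10',-66,.097)):
    print(n,proj('top',np.array([.5499,.1286,z])+X*x*1e-3),proj('scene',np.array([.5499,.1286,z])+X*x*1e-3))
```

```text
t 30.85 box xyz mm -393.2 -0.3 200.1 F along 0.9 F [-0.8  0.8  0.1] gap 0.0178
bar rear top [[245.3363825  186.69654813]] [[320.37000819 206.34492746]]
lid front [[193.56868622 194.61716072]] [[363.20203145 185.72182316]]
bar+10 [[248.51578816 186.26940031]] [[317.50577031 208.18558334]]
```

View pics/s7c.png

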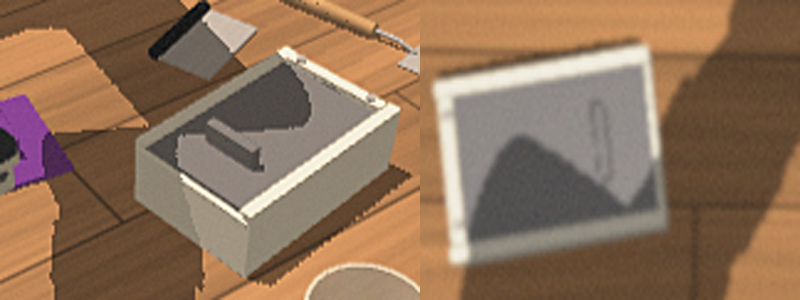

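View pics/s7.png

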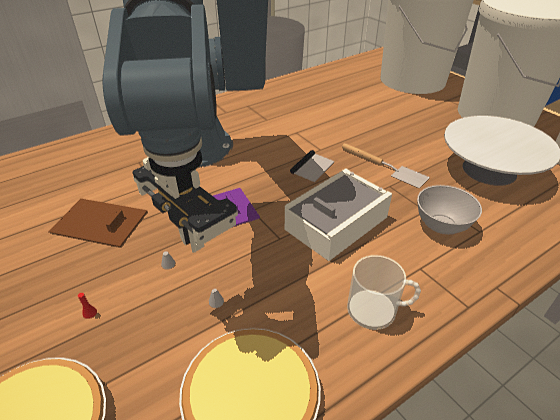

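The lid covers the box right up to the end wall. Its bar is at top-crop x≈608, pixel 244, against 245 predicted for home. The two short cones, the red nozzle, jug, bowl, scraper and spatula look unmoved, and the arm is clear. I'm handing in.

```bash
python3 -c "
from cell import *
print(hand_in())"
```

```text
the job is handed in; nothing more can be done
None
```

I stood the grey long-necked nozzle upright on the box floor, let go of it, then slid the lid shut and handed the job in at about 31 s.

- **Nozzle:** It slid about 9 mm down in the grip while I carried it. It therefore met the floor early, and I pressed it down with about 38 N before backing off. I then set it down again at about 6 N and released it. The picture taken before closing the lid showed it upright and free, about 38 mm along the box.
- **Lid:** The ridge peaked at about 8 N, then the force dropped as the lid snapped past. The tool stopped against the wall at about 7 N, roughly 11 mm of travel after the ridge contact, as the description predicts. No force reading passed 8 N while I was pushing the lid, though I only get one reading at the end of each move.
- **Last checks:** After I backed off, the lid stayed home, with its bar within about 1 pixel of the predicted place. The other items look unmoved and the gripper touches nothing.
- **Not checked:** The nozzle can't be seen with the lid shut, so I have no view of it after closing.

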